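Stir the shaker's beads, then hold its run lever

ROBOT

A 6-joint arm with a two-finger parallel gripper is mounted at the origin on the work surface. World frame = base frame: x ahead of the robot, y to its left, z up, the work surface at z = 0. Lengths are in mm, angles in rad, forces in N, time in s.
With the tool pointing down it reaches from about 275 to 750 mm from the base axis. Payload 10.2 kg.
Tool frame: the origin (TCP) lies between the finger pads; the fingertips stand 14 mm ahead of it and the grasp point (between the pads) lies 5 mm behind it (tip_reach is the distance from the TCP to the fingertips, in mm); z points along the fingers, y is the line along which they close (so a half turn about z gives the same grasp; the last joint's range is limited). The gripper opens to 85 mm and grips with 20 to 120 N. Pads are 22 mm wide; open, the fingers measure 114 mm over their backs; the gripper's body (76 mm by 85 mm) begins 54 mm behind the grasp point. The pads swing forward as they close: fully open they stand 13 mm farther back than shut.
Start: joints at [-1.559, 0.313, 1.498, -0, 1.331, -0.223], TCP at [122.127, -510.604, 245.294] pointing down, gripper open.
Joint ranges: [-2.94, 2.94], [-0.97, 2.17], [0.19, 2.56], [-1.23, 4.37], [0.02, 3.11], [-2.88, 2.88]. Speed limits (rad/s): [2.39, 2.39, 3.01, 3.14, 3.14, 3.14].

INTERFACE

Orientations are given as a unit quaternion [w, x, y, z].
In Python, from rig import * gives the robot as it stands.
- The arm moves only by the tool arm_command, never from a script. Its argument "steps" is a list that holds one entry, the list of rows, each a list of 7 numbers: the opening, from 0 (shut) to 1 (fully open), then the shift along the tool's x, y, z each as a share of 0.05 m, from -1 to 1, then the turn, a rotation vector about the tool's x, y, z each as a share of 0.15 rad, from -1 to 1. A call has 1 to 8 rows; each row shifts and turns the commanded pose from where the row before left it, along the tool's axes as they then stand; what a row does not reach is not made up. A row lasts 1/8 s, in which the tool goes at most 62.5 mm and 10.7 degrees, less where a joint would pass 70% of its speed; a pose out of reach is approached as far as the arm can. A call with a number of a shift or a turn outside -1 to 1 is refused whole. A call with a gripper value outside its range is refused whole. The fingers move at their own pace and stop on an object; "squeeze" is the grip in N (left out, the last holds). Time passes only in rows, so rows that do not move let the fingers close. It gives the time, the measured TCP pose, the force, the opening and the grip force at its end, in the units of the state.
- sense(): the state, without advancing time (a new reading comes with each control period).
- capture(name): name is "scene" or "top"; returns the picture (384x512x3 uint8, red, green, blue); there is no depth.
- get_calibration(name): a dict with "intrinsics" (3x3 intrinsics, pixels), "D" ([k1, k2, p1, p2, k3] as OpenCV has them; the pictures are not rectified), "rvec" (rotation vector, rad) and "tvec" (3), from world to camera coordinates, as OpenCV has them. Camera axes: x right, y down, z forward; pixel columns grow to the right and rows downward; lengths in mm; the calibration is good to about 2 mm. A picture is of the moment at which its call begins. get_calibration takes no time and is no camera call.
- finish_job(): hands the job in; it is judged then, once.
The state is a dict: "time_s": time; "joints": joint angles; "dq": joint speeds; "tau": joint torques, N m; "eef_pos": TCP position; "ee_rot": TCP orientation; "force": force on the tool from outside, world axes, zero at the start; "wrist_torque": the same for the moment, N m; "grip_width": opening from 0.0 (shut) to 1.0 (fully open); "grip_force": force on a finger pad.
Only numpy, scipy, OpenCV 4.12 (cv2) and the standard library are available. Lean on these libraries where they do the work, as an engineer would, in place of code of your own. Each camera call takes 0.05 s, during which the arm holds its last target. There are 200 camera calls.

TASK

Take the wooden stick from its holder, stir the ceramic balls in the shaker's bowl with it, until nearly all of them have been shoved well away from where they lay, then stand the stick back fully in its holder and let go of it. Then push the shaker's spring-loaded run lever down until it is level, keep it level for two seconds and finish while still holding it there with the fingers. Keep every ball in the bowl, never put the fingers to the balls, and leave the other things on the bench alone.

Things in the scene. Friction and masses are not known exactly. Their poses are not given: they have to be found in the camera images.
- shaker: bench bead shaker, fixed: round grey base 164 dia x 36 high carrying an open steel bowl, 132 outer dia; origin under its centre on the table
- bowl_floor (a point): centre of the bowl's flat inner floor, 42 above the table; the inside is 112 dia at the floor, 124 dia from 12 higher up to the rim
- bowl_rim (a point): centre of the bowl's mouth, 100 above the table, 58 above the floor
- holder: wooden block 80 x 80 x 60 high, fixed, with one round socket in its top; origin under its centre
- holder_hole0 (a point): centre of the socket's mouth in the block's top, 60 above the table; socket 26 dia, 50 deep, closed at the bottom
- stick: wooden stirring stick, 180 long, about 60 g, standing upright in the holder at the start: round rod 14 dia, with a thicker round handle 20 dia over the top 55. Origin at the middle of its lower end, z along it towards the handle
- stick_tip (a point): middle of the stick's lower end
- stick_grip (a point): middle of the stick's handle, 152 above the lower end, the place to grip
- control: the shaker's run control, fixed: a grey housing about 105 high on a steel foot, with a steel lever ending in a black rubber pad. Its origin lies on the table straight under the pad's middle for a level lever; its -x axis is the way the lever points, away from the housing, which stands 90 to 200 along +x. Hinge 90 above the table, 130 along +x, between two cheeks
- lever_pad (a point): centre of the top face of the lever's rubber pad (64 along the lever x 50 wide x 12 thick), 130 from the hinge and 6 above the lever's middle plane. Lever level: this point is 96 above the table; at rest it is about 148 and the pad's upper edge about 161
- run_lever (a joint): spring-loaded run lever (rad): 0 at rest, tilted up 0.42 (24 degrees); it grows as the pad is pushed down; 0.42 is level; stop at 0.78. Springs back up when let go; push on the pad about 2.5 N at rest, 7 N when level, 10.5 N at the stop
- bead0_center (a point): centre of one of the seven alike white ceramic balls, 22 dia, 14 g, loose on the bowl's floor
- bead1_center (a point): centre of one of the seven alike white ceramic balls, 22 dia, 14 g, loose on the bowl's floor
- bead2_center (a point): centre of one of the seven alike white ceramic balls, 22 dia, 14 g, loose on the bowl's floor
- bead3_center (a point): centre of one of the seven alike white ceramic balls, 22 dia, 14 g, loose on the bowl's floor
- bead4_center (a point): centre of one of the seven alike white ceramic balls, 22 dia, 14 g, loose on the bowl's floor
- bead5_center (a point): centre of one of the seven alike white ceramic balls, 22 dia, 14 g, loose on the bowl's floor
- bead6_center (a point): centre of one of the seven alike white ceramic balls, 22 dia, 14 g, loose on the bowl's floor
- ink_tin: low steel ink tin, 54 dia x 50 high; a bystander, loose on the table, leave alone
- jar: glass jar with brass lid, 54 dia x 70 high; a bystander, loose on the table, leave alone
- brayer: small hand ink roller lying down, roller 100 long 36 dia with a dark wooden handle; origin under the roller's middle; a bystander, loose on the table, leave alone
- palette_knife: palette knife lying flat; a bystander, loose on the table, leave alone
- lino_block: flat mounted lino block, 80 x 110 x 22; a bystander, loose on the table, leave alone
- mug: white mug, 76 dia x 85 high; a bystander, loose on the table, leave alone

How it is judged (in metres and radians):
On the way, in this order (a step that is already met when the one before it is completed fails the run):
1. the stick is held in the fingers, its lower end clear above the holder (z of stick_tip in the frame of holder_hole0 above 0.005 m and contact force between the fingers and stick above 1 N), for 0.1 s.
2. with the held stick down in the bowl, at least six of the seven balls lie more than 12 mm from where they started (z of stick_tip in the frame of bowl_rim below -0.025 m and horizontal distance between stick_tip and bowl_rim below 0.06 m and contact force between the fingers and stick above 1 N and (distance of each of bead1_center, bead2_center, bead3_center, bead4_center, bead5_center, bead6_center from where it was at the start of the episode above 0.012 m or distance of each of bead0_center, bead2_center, bead3_center, bead4_center, bead5_center, bead6_center from where it was at the start of the episode above 0.012 m or distance of each of bead0_center, bead1_center, bead3_center, bead4_center, bead5_center, bead6_center from where it was at the start of the episode above 0.012 m or distance of each of bead0_center, bead1_center, bead2_center, bead4_center, bead5_center, bead6_center from where it was at the start of the episode above 0.012 m or distance of each of bead0_center, bead1_center, bead2_center, bead3_center, bead5_center, bead6_center from where it was at the start of the episode above 0.012 m or distance of each of bead0_center, bead1_center, bead2_center, bead3_center, bead4_center, bead6_center from where it was at the start of the episode above 0.012 m or distance of each of bead0_center, bead1_center, bead2_center, bead3_center, bead4_center, bead5_center from where it was at the start of the episode above 0.012 m)), for 0.05 s.
3. the stick stands back in the holder, down to the bottom of the socket, and is let go (horizontal distance between stick_tip and holder_hole0 below 0.013 m and z of stick_tip in the frame of holder_hole0 below -0.042 m and angle between stick's own z axis and vertical below 0.3 rad and contact force between the fingers and stick below 0.1 N), for 0.2 s.
4. the fingers keep the lever level (0.32 to 0.52 rad) for two seconds (value of joint run_lever between 0.32 and 0.52 rad and contact force between the fingers and control above 2 N), for 2 s.
At the end, for the whole second after the job is handed in: Still holding: the fingers press the run lever with more than 2 N and it stays level within 0.1 rad (0.32 to 0.52), at rest; the stick stands in the holder's socket, within 8 mm of its bottom, untouched by the fingers; all seven balls are in the bowl (all of step 3 and all of step 4 and velocity of joint run_lever between -0.1 and 0.1 rad/s and horizontal distance between each of bead0_center, bead1_center, bead2_center, bead3_center, bead4_center, bead5_center, bead6_center and bowl_rim below 0.062 m and z of each of bead0_center, bead1_center, bead2_center, bead3_center, bead4_center, bead5_center, bead6_center in the frame of bowl_rim below 0 m); the arm keeps its last pose, push and grip.
It fails at once if a ball leaves the bowl (horizontal distance between any of bead0_center, bead1_center, bead2_center, bead3_center, bead4_center, bead5_center, bead6_center and bowl_rim above 0.07 m).
It fails at once if the fingers push on a ball (contact force between the fingers and bead0 above 0.5 N or contact force between the fingers and bead1 above 0.5 N or contact force between the fingers and bead2 above 0.5 N or contact force between the fingers and bead3 above 0.5 N or contact force between the fingers and bead4 above 0.5 N or contact force between the fingers and bead5 above 0.5 N or contact force between the fingers and bead6 above 0.5 N).
It fails at once if a bystander is moved more than 30 mm (distance of any of ink_tin, jar, brayer, palette_knife, lino_block, mug from where it was at the start of the episode above 0.03 m).
It also fails if it takes over 72 s, if anything falls off the work surface, if the arm or the gripper's body presses on something with over 40 N, if the wrist force passes 120 N, or if a joint passes its speed limit or range.

## Working session

There is one attempt and no reset: what is moved stays moved. The work goes in short steps, Python scripts to look and compute and a tool call to move; the robot and the scene stay as the last step left them, time stands still between calls to the robot, and variables do not carry over. Pictures are saved under pics/ and viewed, at most 10 in all, crops included, and the job is handed in when it is done.

Besides the shell and the picture viewer there is one more tool, called after "Emit:" in YAML: its name, and indented under it one key for each argument. arm_command: Moves the arm, as the interface text tells. Its arguments: {"type":"object","properties":{"steps":{"type":"array"},"squeeze":{"type":"number"}},"required":["steps"]}

```bash
mkdir -p pics
python3 - <<'E'
from rig import *
import cv2
for n in ("scene","top"):
    im=capture(n); cv2.imwrite(f"pics/{n}0.png",cv2.resize(im[:,:,::-1],(800,600),interpolation=cv2.INTER_CUBIC)); cv2.imwrite(f"{n}_raw.png",im[:,:,::-1])
    c=get_calibration(n); print(n,c)
print(sense())
E
```

```text
scene {'intrinsics': array([[412.5096396 ,   0.        , 248.9465316 ],
       [  0.        , 412.5096396 , 190.95110933],
       [  0.        ,   0.        ,   1.        ]]), 'D': array([-0.10859829,  0.        ,  0.        ,  0.        ,  0.        ]), 'rvec': array([ 2.04878704,  0.90344481, -0.48109335]), 'tvec': array([-342.0455161 , -114.54793473, 1562.75575565])}
top {'intrinsics': array([[421.26327726,   0.        , 255.8626474 ],
       [  0.        , 421.26327726, 189.60752203],
       [  0.        ,   0.        ,   1.        ]]), 'D': array([-0.06515592,  0.        ,  0.        ,  0.        ,  0.        ]), 'rvec': array([ 2.09799377, -2.14171231,  0.22141773]), 'tvec': array([  16.75769372,  537.330994  , 1519.3621435 ])}
{'time_s': 0.1, 'joints': array([-1.55938780e+00,  3.13380017e-01,  1.49830849e+00, -4.50639376e-05,
        1.33102483e+00, -2.23364152e-01]), 'dq': array([ 0.00106282, -0.00180476, -0.00163682,  0.0011054 ,  0.0004248 ,
        0.00081158]), 'tau': array([ 1.83094500e-03, -4.12902939e+01, -2.60146308e+01, -2.29583875e-04,
        3.01966509e-03, -2.48535247e-05]), 'eef_pos': array([ 122.12005914, -510.39005498,  244.8192899 ]), 'ee_rot': array([-5.59510699e-04,  9.93117347e-01,  1.17122247e-01,  3.75108586e-05]), 'force': array([-0.77929294, -0.29918666, -0.03719427]), 'wrist_torque': array([ 0.01324159,  0.06094164, -0.0006408 ]), 'grip_force': 0.0, 'grip_width': 1.0002536196009397}
```

View pics/scene0.png

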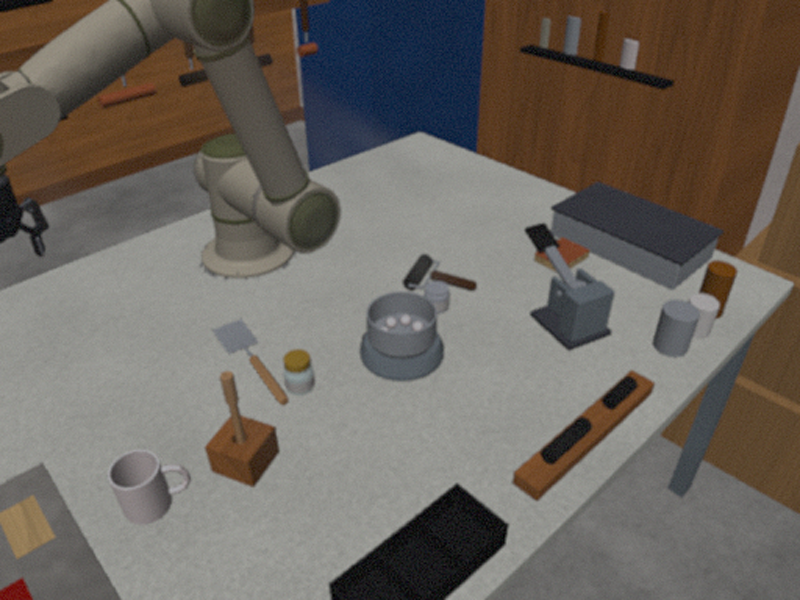

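View pics/top0.png

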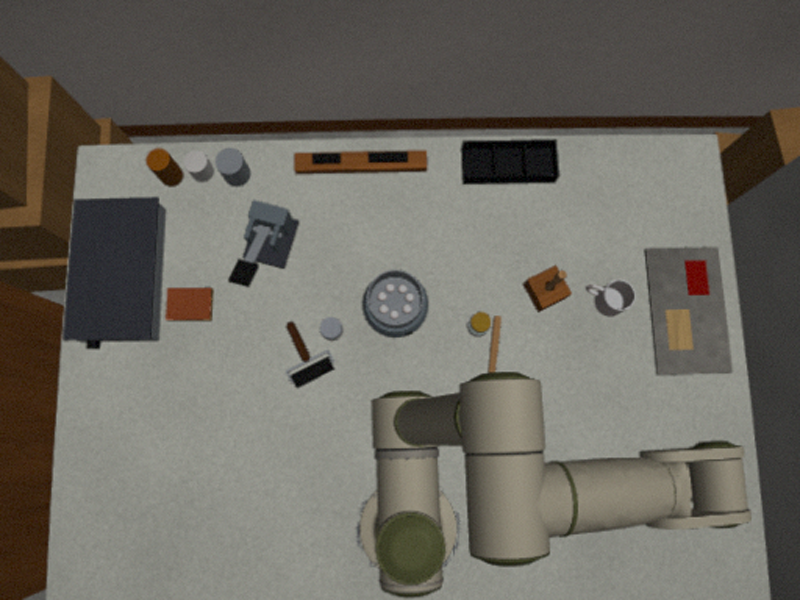

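The scene view shows the stick leaning in its holder at about (235,420), the bowl at (402,330) and the lever control at (570,290). In the top view the holder is at (548,287), the bowl at (395,303) with its balls, and the lever pad at (243,272) pointing down-left.

```bash
cat > h.py <<'E'
import numpy as np, cv2
from rig import *
def cal(n):
    c=get_calibration(n); return c["intrinsics"],c["D"],np.array(c["rvec"]),np.array(c["tvec"])
def ray(n,uv):
    K,D,r,t=cal(n); R=cv2.Rodrigues(r)[0]
    p=cv2.undistortPoints(np.array(uv,float).reshape(-1,1,2),K,D)[:,0]
    return -R.T@t, np.c_[p,np.ones(len(p))]@R
def onz(n,uv,z):
    C,d=ray(n,uv); return C+d*((z-C[2])/d[:,2])[:,None]
def proj(n,P):
    K,D,r,t=cal(n); return cv2.projectPoints(np.array(P,float).reshape(-1,3),r,t,K,D)[0][:,0]
def tri(a,b):  # closest point of top pixel a, scene pixel b
    C1,d1=ray("top",[a]);C2,d2=ray("scene",[b]);d1,d2=d1[0],d2[0]
    s=np.linalg.lstsq(np.c_[d1,-d2],C2-C1,rcond=None)[0]
    p,q=C1+s[0]*d1,C2+s[1]*d2
    return (p+q)/2,np.linalg.norm(p-q)
E
python3 - <<'E'
from h import *
t=cv2.imread("top_raw.png"); s=cv2.imread("scene_raw.png")
def crop(im,x,y,w,h,S=400,H=300): return cv2.resize(im[y:y+h,x:x+w],(S,H),interpolation=cv2.INTER_CUBIC)
a=np.hstack([crop(t,225,165,60,45),crop(t,325,160,60,45)])
b=np.hstack([crop(t,140,120,60,45),crop(s,130,230,80,60+20)[:300]])
b=np.hstack([crop(t,140,125,80,60),crop(s,120,230,100,75)])
cv2.imwrite("pics/c1.png",np.vstack([a,b]))
hsv=cv2.cvtColor(t,cv2.COLOR_BGR2HSV)
# bright balls
m=((hsv[...,2]>150)&(hsv[...,1]<60)).astype(np.uint8); m[:172]=0;m[215:]=0;m[:,:230]=0;m[:,276:]=0
n,l,st,ce=cv2.connectedComponentsWithStats(m); 
for i in range(1,n): print(st[i],ce[i].round(1),onz("top",[ce[i]],53).round(1))
for y in range(175,212,3): print(t[y,230:278:2,1])
E
```

```text
[233 173   2   3   4] [233.8 173.8] [[600.3  87.6  53. ]]
[237 173   1   1   1] [237. 173.] [[603.   75.3  53. ]]
[240 172   3   5   6] [241.  174.2] [[598.1  60.3  53. ]]
[258 172   2   1   2] [258.5 172. ] [[605.2  -5.7  53. ]]
[267 172   1   1   1] [267. 172.] [[604.6 -37.8  53. ]]
[273 172   2   1   2] [273.5 172. ] [[604.1 -62.3  53. ]]
[236 175   2   1   2] [236.5 175. ] [[595.3  77.3  53. ]]
[267 174   1   1   1] [267. 174.] [[596.9 -37.5  53. ]]
[231 177   1   1   1] [231. 177.] [[587.9  98.1  53. ]]
[268 177   3   3   4] [269.  178.2] [[580.3 -44.6  53. ]]
[273 176   3   3   6] [274.  176.8] [[585.4 -63.6  53. ]]
[231 179   1   1   1] [231. 179.] [[580.2  98.2  53. ]]
[237 178   1   1   1] [237. 178.] [[583.6  75.6  53. ]]
[230 181   5   3   9] [231.6 182. ] [[568.7  96.2  53. ]]
[275 180   1   1   1] [275. 180.] [[573.1 -67.   53. ]]
[248 182   4   4  14] [249.5 183.5] [[561.6  29.   53. ]]
[256 183   4   4  13] [257.4 184.4] [[ 5.576e+02 -5.000e-01  5.300e+01]]
[243 187   4   5  13] [244.3 189.1] [[540.6  48.8  53. ]]
[275 187   1   1   1] [275. 187.] [[546.3 -66.2  53. ]]
[... 1105 characters left out ...]
35 147]
[142  62  72 108 110 115 117 115 115 114 116 118 112 114 116 105  96 120
 114  96  91  81 122 151]
[146  73  69 107 116 113 110 156 163 122 118 119 121 116 136 165 143 120
 114  99  92  72 131 151]
[145 102  59  74 105 115  98 137 147 120 129 163 128 117 101 142 122 115
 119  90  92  75 137 151]
[146 139  57  75  72 103 119 119 120 118 129 157 137 118 119 123 117 113
  82  90  77  89 143 146]
[147 148 113  45  84  77  64 102 118 118 121 117 117 115 118 116  78  73
  87  81  73 137 150 145]
[143 147 139 113  49  55  81  84  53  61  61  67  68  61  51  68  89  84
  64  73 137 148 145 151]
[138 140 140 139 139  72  52  54  62  93  92  90  90  89  82  67  61  62
 100 145 151 146 150 147]
```

View pics/c1.png

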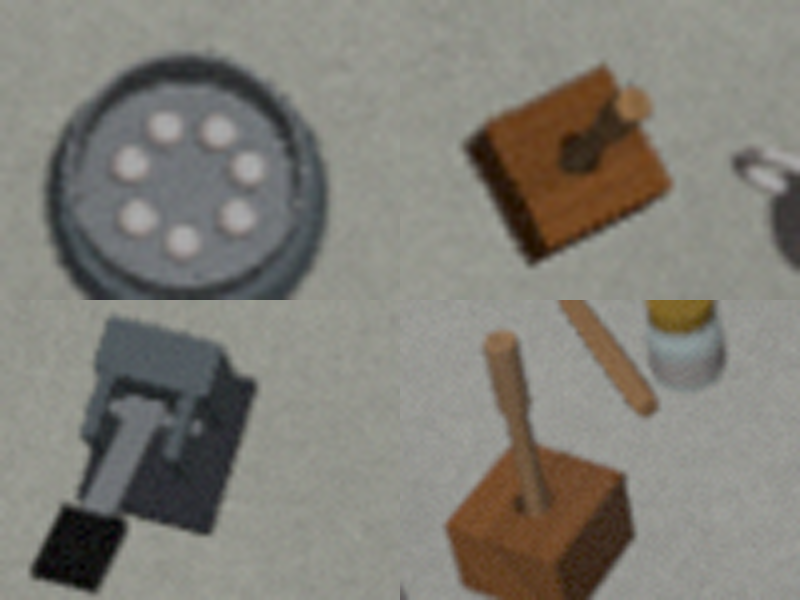

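The crops show seven balls in a ring about the bowl centre, and the holder's block with its socket near crop (575,155). The stick's top is at crop (633,103). The control's pad corners and its foot edge are also clear.

Run:
```python
from h import *
A=lambda x,y:(225+x/6.667-.4,165+y/6.667-.4)
B=lambda x,y:(325+(x-400)/6.667-.4,160+y/6.667-.4)
C=lambda x,y:(140+x/5-.4,125+(y-300)/5-.4)
S=lambda x,y:(120+(x-400)/4-.4,230+(y-300)/4-.4)
c=onz("top",[B(605,65),B(488,130),B(672,185),B(542,248)],60); print("holder corners",c.round(1),c.mean(0).round(1))
print("hole",onz("top",[B(578,155)],60).round(1))
sc=onz("scene",[S(510,445),S(625,475),S(560,555),S(447,525)],60); print("holder scene",sc.round(1),sc.mean(0).round(1))
print("sticktop",tri(B(633,103),S(502,338)))
print("top z180",onz("top",[B(633,103)],235).round(1))
print("rim",onz("top",[A(70,185),A(300,185),A(185,80),A(185,290)],100).round(1))
p=onz("top",[C(62,505),C(128,518),C(98,592),C(30,575)],148); print("pad",p.round(1),p.mean(0).round(1))
f=onz("top",[C(255,380),C(210,535)],5); e=f[0]-f[1]; print("foot dir",np.degrees(np.arctan2(e[1],e[0])))
g=onz("top",[C(105,320),C(222,340)],105); e=g[0]-g[1]; print("house dir",np.degrees(np.arctan2(e[1],e[0]))-90,g.round(1))
h=onz("top",[C(140,402)],96)[0]; e=h-p.mean(0); print("lever dir",np.degrees(np.arctan2(e[1],e[0])),h)
```

```text
holder corners [[ 606.8 -371.6   60. ]
 [ 570.4 -302.5   60. ]
 [ 536.7 -404.7   60. ]
 [ 502.3 -328.8   60. ]] [ 554.1 -351.9   60. ]
hole [[ 555.  -352.6   60. ]]
holder scene [[ 506.2 -341.8   60. ]
 [ 577.1 -301.6   60. ]
 [ 604.5 -366.5   60. ]
 [ 538.5 -405.6   60. ]] [ 556.5 -353.9   60. ]
sticktop (array([ 554.16306962, -351.18781534,  190.0641198 ]), np.float64(0.549698176760121))
top z180 [[ 543.5 -339.5  235. ]]
rim [[519.6  81.5 100. ]
 [517.1 -43.3 100. ]
 [576.8  17.9 100. ]
 [460.7  20.2 100. ]]
pad [[613.  374.2 148. ]
 [602.4 326.8 148. ]
 [549.1 346.8 148. ]
 [562.4 395.5 148. ]] [581.7 360.8 148. ]
foot dir -15.029485103393274
house dir -11.395408982285659 [[766.6 356.8 105. ]
 [748.9 268.9 105. ]]
lever dir -13.660144401107322 [704.90219999 330.866832    96.        ]
```

Emit:
arm_command:
  steps:
    - [[1,0,0,0,0,0,1],[1,0,0,0,0,0,0.567],[1,0.8,-0.3,0,0,0,0],[1,0.8,-0.3,0,0,0,0],[1,0.8,-0.3,0,0,0,0],[1,0.8,-0.3,0,0,0,0],[1,0.8,-0.3,0,0,0,0],[1,0.8,-0.3,0,0,0,0]]

```text
time_s: 1.1
eef_pos: [363.4, -419.9, 245.0]
ee_rot: [-0.0, 1.0, -0.0, -0.0]
force: [-1.3, -0.5, -0.2]
grip_width: 1.001
grip_force: 0.0
```

Emit:
arm_command:
  steps:
    - [[1,0.8,-0.3,0,0,0,0],[1,0.8,-0.3,0,0,0,0],[1,0.8,-0.3,0,0,0,0],[1,0.8,-0.3,0,0,0,0],[1,0.4,-0.1,0,0,0,0],[1,0,0,0,0,0,0],[1,0,0,0,0,0,0]]

```text
time_s: 1.98
eef_pos: [541.4, -356.1, 245.1]
ee_rot: [-0.0, 1.0, -0.0, -0.0]
force: [0.2, 0.6, -0.3]
grip_width: 1.004
grip_force: 0.0
```

Run:
```python
from h import *
s=sense(); print(s["time_s"],s["eef_pos"],s["ee_rot"],s["joints"])
im=capture("scene")
cv2.imwrite("pics/s1.png",cv2.resize(im[180:300,110:310,::-1],(800,480),interpolation=cv2.INTER_CUBIC))
for c in [(530,17),(524,18)]:
  print(proj("scene",[(c[0]+66*np.cos(a),c[1]+66*np.sin(a),100) for a in np.arange(0,6.28,np.pi/2)]).round(1).tolist(),proj("top",[(c[0]+66*np.cos(a),c[1]+66*np.sin(a),100) for a in np.arange(0,6.28,np.pi/2)]).round(1).tolist())
```

```text
1.975 [ 541.37166507 -356.07852619  245.07845128] [-1.55127470e-04  9.99999844e-01 -4.25317709e-04 -3.26355010e-04] [-7.62166687e-01  5.94962488e-01  1.07562004e+00 -2.27091876e-04
  1.47169658e+00  8.09502820e-01]
[[273.2, 209.7], [273.3, 190.2], [242.0, 189.6], [239.8, 209.0]] [[252.5, 171.5], [234.6, 189.5], [253.2, 207.2], [271.1, 188.8]]
[[271.9, 208.6], [272.2, 189.2], [241.0, 188.6], [238.7, 207.9]] [[252.3, 173.1], [234.4, 191.2], [253.0, 208.8], [270.8, 190.5]]
```

View pics/s1.png

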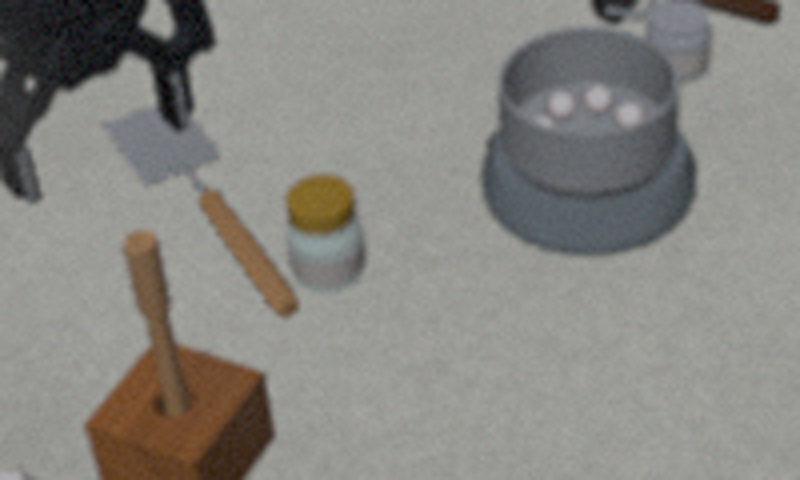

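Here the open fingers are at top left, still short of the stick, whose top is at (143,240). The bowl mouth's centre is at about (590,83), which matches my estimate of (530,17).

Emit:
arm_command:
  steps:
    - [[1,0.27,-0.09,0,0,0,0],[1,0,0,0.44,0,0,0],[1,0,0,0.44,0,0,0],[1,0,0,0.44,0,0,0],[1,0,0,0.44,0,0,0],[1,0,0,0,0,0,0],[0,0,0,0,0,0,0],[0,0,0,0,0,0,0]]
  squeeze: 60

```text
time_s: 3.02
eef_pos: [556.1, -351.5, 158.5]
ee_rot: [0.001, 1.0, -0.0, 0.001]
force: [-0.2, 0.6, 0.0]
grip_width: 0.604
grip_force: 0.0
```

Emit:
arm_command:
  steps:
    - [[0,0,0,0,0,0,0],[0,0,0,0,0,0,0],[0,0,0,0,0,0,0],[0,0,0,0,0,0,0]]

```text
time_s: 3.52
eef_pos: [555.8, -351.3, 157.8]
ee_rot: [0.0, 1.0, -0.0, 0.0]
force: [0.2, 0.4, 4.4]
grip_width: 0.217
grip_force: 58.4
```

Emit:
arm_command:
  steps:
    - [[0,0,0,-0.3,0,0,0],[0,0,0,-0.5,0,0,0],[0,0,0,-0.5,0,0,0],[0,0,0,-0.5,0,0,0],[0,0,0,-0.5,0,0,0],[0,0,0,-0.3,0,0,0],[0,0,0,0,0,0,0],[0,0,0,0,0,0,0]]

```text
time_s: 4.53
eef_pos: [555.4, -351.1, 286.1]
ee_rot: [-0.001, 1.0, -0.0, -0.001]
force: [0.3, 0.7, -1.0]
grip_width: 0.223
grip_force: 58.6
```

Run:
```python
from h import *
s=sense(); print(s["time_s"],s["eef_pos"],s["grip_width"],s["force"])
e=s["eef_pos"]
im=capture("scene"); 
for z in (32,-23,-78,-148): print(z,proj("scene",[e+[0,0,z]]).round(1))
cv2.imwrite("pics/s2.png",cv2.resize(im[150:300,90:290,::-1],(800,600),interpolation=cv2.INTER_CUBIC))
```

```text
4.525 [ 555.44481755 -351.06873078  286.07358647] 0.2230413241538005 [ 0.31456173  0.72615494 -1.01303242]
32 [[135.2 193.8]]
-23 [[139.7 214.3]]
-78 [[144.  233.4]]
-148 [[149.  255.8]]
```

View pics/s2.png

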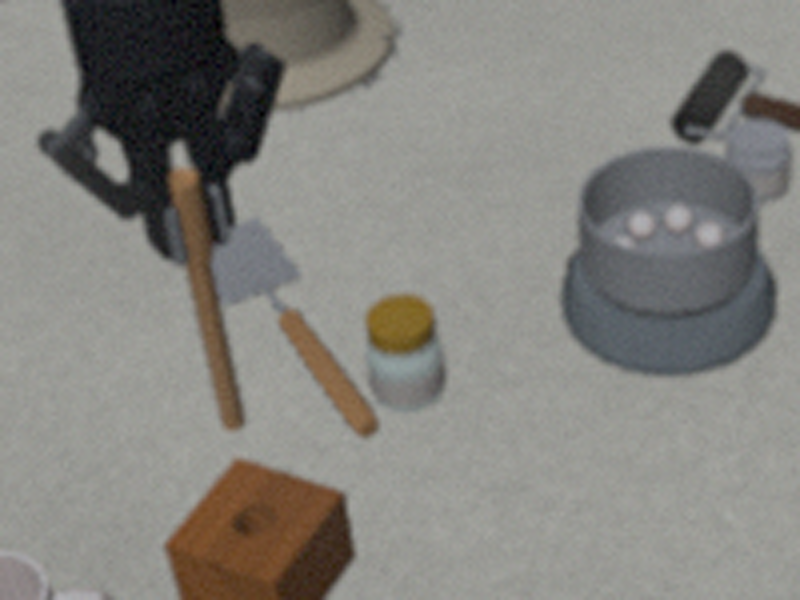

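The stick hangs straight in the fingers with its tip at (232,428), matching the prediction. The empty socket is at (255,520).

Emit:
arm_command:
  steps:
    - [[0,-0.05,-0.4,0,0,0,0],[0,-0.05,-0.8,0,0,0,0],[0,-0.05,-0.8,0,0,0,0],[0,-0.05,-0.8,0,0,0,0],[0,-0.05,-0.8,0,0,0,0],[0,-0.05,-0.8,0,0,0,0],[0,-0.05,-0.8,0,0,0,0],[0,-0.05,-0.8,0,0,0,0]]

```text
time_s: 5.58
eef_pos: [535.3, -49.9, 286.6]
ee_rot: [-0.0, 1.0, -0.0, -0.001]
force: [0.7, 0.2, -0.2]
grip_width: 0.22
grip_force: 58.6
```

Emit:
arm_command:
  steps:
    - [[0,-0.05,-0.8,0,0,0,0],[0,-0.05,-0.4,0,0,0,0],[0,0,0,0,0,0,0],[0,0,0,0,0,0,0],[0,0,0,0,0,0,0]]

```text
time_s: 6.2
eef_pos: [530.9, 7.8, 287.1]
ee_rot: [0.0, 1.0, -0.001, -0.0]
force: [-0.7, 0.6, -0.2]
grip_width: 0.22
grip_force: 58.7
```

Run:
```python
from h import *
s=sense(); e=s["eef_pos"]; print(s["time_s"],e,s["joints"])
print("hole",onz("scene",[(153.4,279.6)],60))
im=capture("scene"); im2=capture("top")
cv2.imwrite("pics/s3.png",np.hstack([cv2.resize(i[:,:,::-1],(400,300),interpolation=cv2.INTER_CUBIC) for i in (im[150:240,200:320],im2[160:220,210:290])]))
```

```text
6.2 [530.85520089   7.80443082 287.08101437] [-2.06075734e-01  2.99520446e-01  1.40661950e+00 -1.54639794e-04
  1.43578084e+00  1.36634222e+00]
hole [[ 557.15502688 -354.47845057   60.        ]]
```

View pics/s3.png

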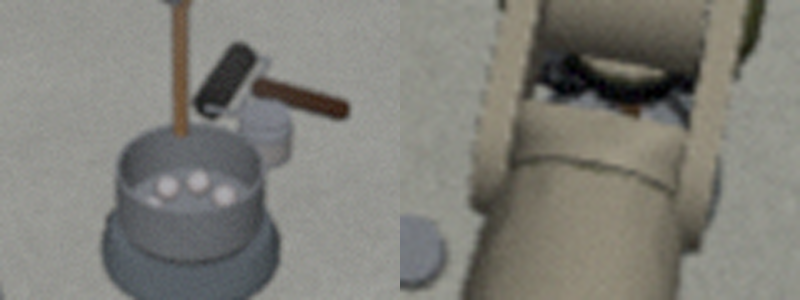

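The stick is over the bowl and its tip is just above the rim. I'll centre it and lower it into the ring of balls.

Emit:
arm_command:
  steps:
    - [[0,0,-0.18,0,0,0,0],[0,0,0,0.3,0,0,0],[0,0,0,0.36,0,0,0],[0,0,0,0.36,0,0,0],[0,0,0,0.36,0,0,0],[0,0,0,0.3,0,0,0],[0,0,0,0.14,0,0,0],[0,0,0,0,0,0,0]]

```text
time_s: 7.3
eef_pos: [530.7, 17.8, 196.0]
ee_rot: [-0.0, 1.0, -0.0, -0.0]
force: [0.2, -1.5, -1.2]
grip_width: 0.214
grip_force: 58.7
```

Emit:
arm_command:
  steps:
    - [[0,0.2,0,0,0,0,0],[0,0.22,0,0,0,0,0],[0,0.22,0,0,0,0,0],[0,-0.05,-0.245,0,0,0,0],[0,-0.14,-0.21,0,0,0,0],[0,-0.21,-0.14,0,0,0,0],[0,-0.245,-0.05,0,0,0,0],[0,-0.245,0.05,0,0,0,0]]

```text
time_s: 8.3
eef_pos: [517.1, 47.9, 196.4]
ee_rot: [0.0, 1.0, 0.0, 0.0]
force: [0.6, -0.1, -0.7]
grip_width: 0.215
grip_force: 58.7
```

Emit:
arm_command:
  steps:
    - [[0,-0.21,0.14,0,0,0,0],[0,-0.14,0.21,0,0,0,0],[0,-0.05,0.245,0,0,0,0],[0,0.05,0.245,0,0,0,0],[0,0.14,0.21,0,0,0,0],[0,0.21,0.14,0,0,0,0],[0,0.245,0.05,0,0,0,0],[0,0.245,-0.05,0,0,0,0]]

```text
time_s: 9.3
eef_pos: [543.8, -12.1, 196.1]
ee_rot: [0.0, 1.0, -0.0, -0.0]
force: [0.2, -0.6, -1.3]
grip_width: 0.22
grip_force: 58.7
```

Run:
```python
from h import *
s=sense(); e=s["eef_pos"]; print(s["time_s"],e,s["force"],s["grip_width"])
im=capture("scene")
cv2.imwrite("pics/s4.png",cv2.resize(im[160:235,205:305,::-1],(600,450),interpolation=cv2.INTER_CUBIC))
```

```text
9.3 [543.79558232 -12.0528706  196.13451082] [ 0.15237188 -0.58955025 -1.28738855] 0.21953769884381746
```

View pics/s4.png

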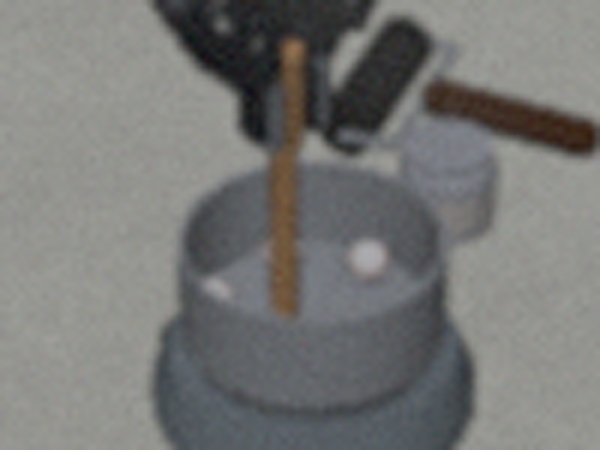

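Emit:
arm_command:
  steps:
    - [[0,0.21,-0.14,0,0,0,0],[0,0.14,-0.21,0,0,0,0],[0,0.05,-0.245,0,0,0,0],[0,-0.05,-0.245,0,0,0,0],[0,-0.14,-0.21,0,0,0,0],[0,-0.21,-0.14,0,0,0,0],[0,-0.245,-0.05,0,0,0,0],[0,-0.245,0.05,0,0,0,0]]

```text
time_s: 10.35
eef_pos: [517.2, 47.7, 196.4]
ee_rot: [0.0, 1.0, -0.0, 0.0]
force: [-0.4, -0.6, -0.6]
grip_width: 0.222
grip_force: 58.8
```

Emit:
arm_command:
  steps:
    - [[0,-0.21,0.14,0,0,0,0],[0,-0.14,0.21,0,0,0,0],[0,-0.05,0.245,0,0,0,0],[0,0.05,0.245,0,0,0,0],[0,0.14,0.21,0,0,0,0],[0,0.21,0.14,0,0,0,0],[0,0.245,0.05,0,0,0,0],[0,0.245,-0.05,0,0,0,0]]

```text
time_s: 11.35
eef_pos: [543.8, -11.9, 196.1]
ee_rot: [-0.0, 1.0, -0.0, -0.0]
force: [-0.1, -0.9, -0.6]
grip_width: 0.22
grip_force: 58.7
```

Emit:
arm_command:
  steps:
    - [[0,0.21,-0.14,0,0,0,0],[0,0.14,-0.21,0,0,0,0],[0,0.05,-0.245,0,0,0,0],[0,-0.05,-0.245,0,0,0,0],[0,-0.14,-0.21,0,0,0,0],[0,-0.21,-0.14,0,0,0,0],[0,-0.245,-0.05,0,0,0,0],[0,-0.245,0.05,0,0,0,0]]

```text
time_s: 12.35
eef_pos: [517.2, 47.7, 196.4]
ee_rot: [0.0, 1.0, -0.0, 0.0]
force: [-0.2, -0.3, -1.1]
grip_width: 0.215
grip_force: 58.7
```

Emit:
arm_command:
  steps:
    - [[0,0,0.2,0,0,0,0],[0,0,0.3,0,0,0,0],[0,0,0,0,0,0,0],[0,0,0,-0.5,0,0,0],[0,0,0,-0.6,0,0,0],[0,0,0,-0.6,0,0,0],[0,0,0,-0.2,0,0,0],[0,0,0,0,0,0,0]]

```text
time_s: 13.35
eef_pos: [518.3, 22.5, 290.9]
ee_rot: [-0.0, 1.0, -0.0, -0.0]
force: [0.6, -0.3, -0.2]
grip_width: 0.217
grip_force: 58.8
```

Emit:
arm_command:
  steps:
    - [[0,0,0.8,0,0,0,0],[0,0,0.8,0,0,0,0],[0,0,0.8,0,0,0,0],[0,0,0.8,0,0,0,0],[0,0,0.8,0,0,0,0],[0,0,0.8,0,0,0,0],[0,0,0,0,0,0,0],[0,0,0,0,0,0,0]]

```text
time_s: 14.35
eef_pos: [518.1, -216.8, 290.2]
ee_rot: [-0.001, 1.0, -0.0, -0.001]
force: [0.2, 0.2, -2.1]
grip_width: 0.22
grip_force: 58.9
```

```bash
cat > balls.py <<'E'
from h import *
s=sense(); print(s["time_s"],s["eef_pos"],s["grip_width"])
t=capture("top"); cv2.imwrite("top_b.png",t[:,:,::-1])
def find(t):
    hsv=cv2.cvtColor(t,cv2.COLOR_BGR2HSV); yy,xx=np.mgrid[:384,:512]
    m=((hsv[...,2]>140)&(hsv[...,1]<60)&(np.hypot(xx-252.5,yy-191.5)<17)).astype(np.uint8)
    n,l,st,ce=cv2.connectedComponentsWithStats(m); k=st[1:,4]>3
    return onz("top",ce[1:][k],53)[:,:2], st[1:][k][:,4]
a,_=find(cv2.imread("top_raw.png")); b,sz=find(t[:,:,::-1].copy())
print(len(a)); 
for p,z in zip(b,sz): print(p.round(1),z,"r",np.hypot(*(p-[530,17])).round(1),"nearest start",np.sort(np.hypot(*(a-p).T)).round(1)[:2])
cv2.imwrite("pics/b%d.png"%(s["time_s"]*10),cv2.resize(t[165:218,220:290,::-1],(700,530),interpolation=cv2.INTER_CUBIC))
E
python3 balls.py; ls pics
```

```text
14.35 [ 518.06276752 -216.82311048  290.22334199] 0.21977119044202553
7
[580.2  21.5] 15 r 50.5 nearest start [20.1 31.1]
[569.6  49.5] 16 r 51.3 nearest start [22.  28.8]
[561.5 -23.7] 16 r 51.5 nearest start [23.1 24.6]
[539.  -33.8] 15 r 51.6 nearest start [16.5 37.3]
[518.   66.7] 17 r 51.2 nearest start [22.5 29.5]
[488.9 -12.1] 15 r 50.4 nearest start [20.9 33.5]
[485.4  38.2] 15 r 49.4 nearest start [20.9 25.7]
b143.png
c1.png
s1.png
s2.png
s3.png
s4.png
scene0.png
top0.png
```

All seven balls lie against the wall, at least 16 mm from every start place. Now the stick goes back.

Emit:
arm_command:
  steps:
    - [[0,0.2,0.6,0,0,0,0],[0,0.2,0.6,0,0,0,0],[0,0.2,0.6,0,0,0,0],[0,0.15,0.6,0,0,0,0],[0,0,0.3,0,0,0,0],[0,0,0,0.3,0,0,0],[0,0,0,0.5,0,0,0],[0,0,0,0,0,0,0]]

```text
time_s: 15.4
eef_pos: [555.1, -350.6, 249.0]
ee_rot: [-0.002, 1.0, 0.0, -0.002]
force: [0.2, 0.2, -0.8]
grip_width: 0.219
grip_force: 59.0
```

Run:
```python
from h import *
s=sense(); e=s["eef_pos"]; print(s["time_s"],e)
im=capture("scene"); print("tip pred",(proj("scene",[e-[0,0,148]])-[120,230]+.4)*8, "hole pred",(proj("scene",[[555.5,-352.5,60]])-[120,230]+.4)*8)
cv2.imwrite("pics/s5.png",cv2.resize(im[230:300,120:180,::-1],(480,560),interpolation=cv2.INTER_CUBIC))
```

```text
15.4 [ 555.13881612 -350.63566667  249.04798752]
tip pred [[256.21905942 296.77415156]] hole pred [[273.0620048  393.73932392]]
```

View pics/s5.png

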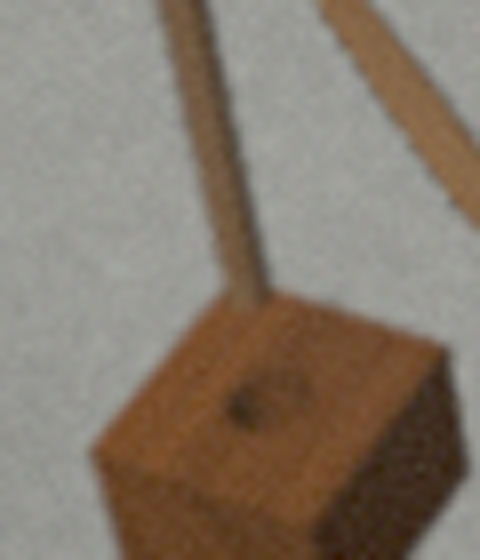

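The stick's tip is at about (252,300) and the socket at (267,400). Relative to each other they are as predicted within 1 mm, so I'll lower it.

Emit:
arm_command:
  steps:
    - [[0,0.01,0.04,0,0,0,0],[0,0,0,0.3,0,0,0],[0,0,0,0.3,0,0,0],[0,0,0,0.3,0,0,0],[0,0,0,0.3,0,0,0],[0,0,0,0.3,0,0,0],[0,0,0,0.2,0,0,0],[0,0,0,0,0,0,0]]

```text
time_s: 16.45
eef_pos: [556.0, -354.3, 165.5]
ee_rot: [-0.0, 1.0, -0.0, -0.0]
force: [0.8, 0.6, -0.9]
grip_width: 0.216
grip_force: 59.0
```

Emit:
arm_command:
  steps:
    - [[0,0,0,0.08,0,0,0],[0,0,0,0.08,0,0,0],[0,0,0,0,0,0,0],[0,0,0,0,0,0,0]]

```text
time_s: 16.95
eef_pos: [556.2, -354.5, 158.4]
ee_rot: [0.0, 1.0, -0.0, 0.0]
force: [-0.3, -0.2, -0.9]
grip_width: 0.218
grip_force: 59.3
```

Within about a millimetre of the bottom: open, wait, then rise.

Emit:
arm_command:
  steps:
    - [[0.6,0,0,0,0,0,0],[0.8,0,0,0,0,0,0],[0.8,0,0,0,0,0,0],[0.8,0,0,0,0,0,0],[0.8,0,0,0,0,0,0],[0.8,0,0,0,0,0,0],[0.8,0,0,-0.3,0,0,0],[0.8,0,0,-0.5,0,0,0]]

```text
time_s: 17.95
eef_pos: [556.1, -354.4, 199.2]
ee_rot: [-0.0, 1.0, -0.0, -0.0]
force: [-0.7, -0.0, 1.2]
grip_width: 0.799
grip_force: 0.0
```

Emit:
arm_command:
  steps:
    - [[0.8,0,0,-0.6,0,0,0],[0.8,0,0,-0.6,0,0,0],[0,0,0,-0.6,0,0,0],[0,0,-0.8,0,0,0,0],[0,0,-0.8,0,0,0,0],[0,0,-0.8,0,0,0,0],[0,0,-0.8,0,0,0,0],[0,0,0,0,0,0,0]]

```text
time_s: 18.95
eef_pos: [556.4, -192.3, 290.0]
ee_rot: [0.0, 1.0, 0.001, 0.001]
force: [0.0, -1.0, 0.5]
grip_width: 0.0
grip_force: 0.0
```

Run:
```python
from h import *
s=sense(); e=s["eef_pos"]; print(s["time_s"],e,s["joints"],s["grip_width"])
t=capture("top"); im=capture("scene"); 
cv2.imwrite("pics/s6.png",np.hstack([cv2.resize(i[:,:,::-1],(400,300),interpolation=cv2.INTER_CUBIC) for i in (im[230:290,115:195],t[160:205,325:385])]))
```

```text
18.95 [ 556.43586628 -192.26239577  290.03129357] [-5.31662374e-01  4.30597298e-01  1.21552929e+00  2.95299775e-04
  1.49356490e+00  1.03631371e+00] 1.1513531971629277e-05
```

View pics/s6.png

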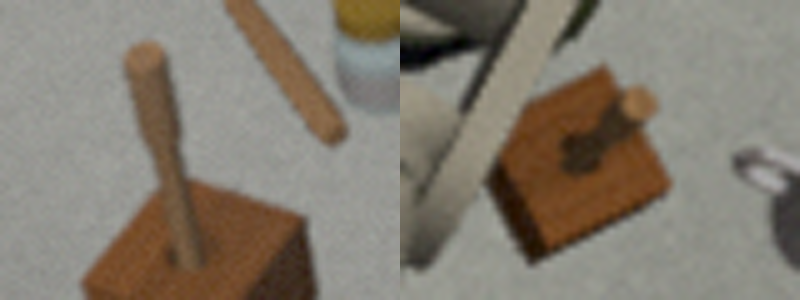

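The stick stands in its socket as before, with its top at (640,103) in the right-hand crop. Now I go above the lever pad.

Emit:
arm_command:
  steps:
    - [[0,0.05,-0.4,0,0,0,0],[0,0.05,-0.8,0,0,0,0],[0,0.05,-0.8,0,0,0,0],[0,0.05,-0.8,0,0,0,0],[0,0.05,-0.8,0,0,0,0],[0,0.05,-0.8,0,0,0,0],[0,0,-0.8,0,0,0,0],[0,0,-0.8,0,0,0,0]]

```text
time_s: 20.05
eef_pos: [571.2, 107.1, 288.4]
ee_rot: [-0.0, 1.0, -0.0, -0.0]
force: [-0.3, 0.1, 0.3]
grip_width: -0.002
grip_force: 0.0
```

Emit:
arm_command:
  steps:
    - [[0,0,-0.8,0,0,0,0],[0,0,-0.8,0,0,0,0],[0,0,-0.8,0,0,0,0],[0,0,-0.8,0,0,0,0],[0,0,-0.8,0,0,0,0],[0,0,-0.8,0,0,0,0],[0,0,0,0,0,0,0],[0,0,0,0,0,0,0]]

```text
time_s: 21.05
eef_pos: [571.3, 345.3, 288.1]
ee_rot: [0.0, 1.0, -0.0, -0.0]
force: [-0.8, 0.1, -0.3]
grip_width: 0.001
grip_force: 0.0
```

Emit:
arm_command:
  steps:
    - [[0,0.04,-0.35,0,0,0,0],[0,0,0,0.5,0,0,0],[0,0,0,0.7,0,0,0],[0,0,0,0.6,0,0,0],[0,0,0,0.3,0,0,0],[0,0,0,0,0,0,0]]

```text
time_s: 21.8
eef_pos: [573.5, 362.4, 183.1]
ee_rot: [0.0, 1.0, -0.001, -0.0]
force: [-0.3, -0.3, -0.3]
grip_width: 0.001
grip_force: 0.0
```

Emit:
arm_command:
  steps:
    - [[0,0,0,0.3,0,0,0],[0,0,0,0.2,0,0,0],[0,0,0,0.2,0,0,0],[0,0,0,0,0,0,0]]

```text
time_s: 22.3
eef_pos: [573.3, 363.2, 147.8]
ee_rot: [-0.0, 1.0, -0.0, -0.0]
force: [0.4, 1.1, 3.8]
grip_width: 0.0
grip_force: 1.7
```

Emit:
arm_command:
  steps:
    - [[0,0,0,0.2,0,0,0],[0,0,0,0.2,0,0,0],[0,0,0,0.2,0,0,0],[0,0,0,0.14,0,0,0],[0,0,0,0,0,0,0],[0,0,0,0,0,0,0],[0,0,0,0,0,0,0],[0,0,0,0,0,0,0]]

```text
time_s: 23.3
eef_pos: [572.9, 363.5, 112.0]
ee_rot: [-0.0, 1.0, 0.0, -0.0]
force: [-4.6, 1.5, 6.7]
grip_width: -0.001
grip_force: 3.2
```

Run:
```python
from h import *
s=sense(); e=s["eef_pos"]; print(s["time_s"],e,s["force"],s["grip_width"])
im=capture("scene"); cv2.imwrite("pics/s7.png",cv2.resize(im[120:225,320:460,::-1],(800,600),interpolation=cv2.INTER_CUBIC))
```

```text
23.3 [572.87274896 363.51951758 112.04421107] [-4.55284908  1.50927241  6.7195629 ] -0.0005737472678339744
```

View pics/s7.png

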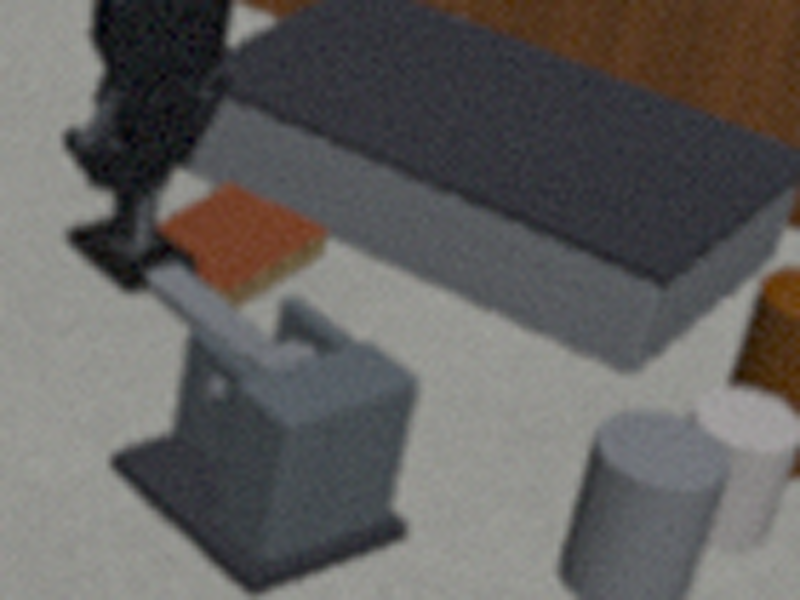

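The lever is level in the picture, with the fingertips on its pad at (140,245). The 6.7 N push matches level, so I hold.

Emit:
arm_command:
  steps:
    - [[0,0,0,0,0,0,0],[0,0,0,0,0,0,0],[0,0,0,0,0,0,0],[0,0,0,0,0,0,0],[0,0,0,0,0,0,0],[0,0,0,0,0,0,0],[0,0,0,0,0,0,0],[0,0,0,0,0,0,0]]

```text
time_s: 24.35
eef_pos: [572.9, 363.5, 112.1]
ee_rot: [-0.0, 1.0, 0.0, -0.0]
force: [-4.8, 1.8, 5.9]
grip_width: 0.002
grip_force: 3.2
```

Emit:
arm_command:
  steps:
    - [[0,0,0,0,0,0,0],[0,0,0,0,0,0,0],[0,0,0,0,0,0,0],[0,0,0,0,0,0,0],[0,0,0,0,0,0,0],[0,0,0,0,0,0,0],[0,0,0,0,0,0,0],[0,0,0,0,0,0,0]]

```text
time_s: 25.35
eef_pos: [572.9, 363.5, 112.1]
ee_rot: [-0.0, 1.0, 0.0, -0.0]
force: [-4.5, 1.7, 6.2]
grip_width: 0.003
grip_force: 3.2
```

Emit:
arm_command:
  steps:
    - [[0,0,0,0,0,0,0],[0,0,0,0,0,0,0],[0,0,0,0,0,0,0],[0,0,0,0,0,0,0],[0,0,0,0,0,0,0],[0,0,0,0,0,0,0],[0,0,0,0,0,0,0],[0,0,0,0,0,0,0]]

```text
time_s: 26.35
eef_pos: [572.9, 363.5, 112.0]
ee_rot: [-0.0, 1.0, 0.0, -0.0]
force: [-4.5, 1.6, 7.0]
grip_width: 0.002
grip_force: 3.2
```

```bash
python3 -c "
from rig import *
s=sense(); print(s['time_s'],s['eef_pos'],s['force']); print(finish_job())"
```

```text
26.35 [572.8914172  363.50187082 112.04436711] [-4.5120418   1.55819794  7.03986488]
the job is handed in; nothing more can be done
None
```

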